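Extraction on, then open the bayonet-lid reagent jar

ROBOT

A 6-joint arm with a two-finger parallel gripper is mounted at the origin on the work surface. World frame = base frame: x ahead of the robot, y to its left, z up, the work surface at z = 0. Lengths are in m, angles in rad, forces in N, time in s.
With the tool pointing down it reaches from about 0.35 to 0.775 m from the base axis. Payload 5.5 kg.
Tool frame: the origin (TCP) lies midway between the tips of the shut fingers; the grasp point (between the pads) lies grasp_offset behind it (grasp_offset is the distance from the TCP to the grasp point, in m); z points along the fingers, y is the line along which they close (so a half turn about z gives the same grasp; the last joint's range is limited). The gripper opens to 85 mm and grips with 20 to 120 N. Pads are 22 mm wide; open, the fingers measure 114 mm over their backs; the gripper's body (76 mm by 85 mm) begins 54 mm behind the grasp point. The pads swing forward as they close: fully open they stand 13 mm farther back than shut.
Start: joints at [0.997, 0.313, 0.046, 1.304, 0, 1.431], TCP at [0.242, 0.522, 0.231] pointing down, gripper open.
Joint ranges: [-2.76, 2.76], [-0.86, 1.69], [-1.03, 1.26], [-2.2, 2.34], [-1.47, 1.5], [-3.14, 3.14]. Speed limits (rad/s): [2.57, 2.57, 3.14, 3.14, 3.14, 3.14].

INTERFACE

Orientations are given as a unit quaternion [w, x, y, z].
In Python, from workcell import * gives the robot as it stands.
- The arm moves only by the tool step_arm, never from a script. Its argument "deltas" is a list of rows, each a list of 7 numbers: the shift along the world's x, y, z in mm, then the turn, a rotation vector about the world's x, y, z in degrees, then the gripper's target within -1 to 1 (fully open at 1, half-way at 0, shut at -1). A call has 1 to 5 rows; each row shifts and turns the commanded pose from where the row before left it; what a row does not reach is not made up. A row lasts 1/10 s, in which the tool goes at most 50 mm and 8.59 degrees, less where a joint would pass 70% of its speed; a pose out of reach is approached as far as the arm can. A call is refused whole if a number of a shift passes 50 or a number of a turn 8.59, either way. A call with a gripper value outside its range is refused whole. The fingers move at their own pace and stop on an object; "newtons" is the grip in N (left out, the last holds). Time passes only in rows, so rows that do not move let the fingers close. It gives the time, the measured TCP pose, the force, the opening and the grip force at its end, in the units of the state.
- get_state(): the state, without advancing time (a new reading comes with each control period).
- read_camera(name): name is "scene" or "top" or "wrist"; returns a dict with "image" (480x640x3 uint8, red, green, blue), "z_map" (480x640 float32, m along the optical axis (not along the pixel's ray), 0 where there is no reading), "K" (3x3 intrinsics, pixels), "dist_coeffs" ([k1, k2, p1, p2, k3] as OpenCV has them; the pictures are not rectified), "world_from_camera" (4x4, takes a point from camera to world coordinates). Camera axes: x right, y down, z forward; pixel columns grow to the right and rows downward; lengths in m; the calibration is good to about 2 mm. A picture is of the moment at which its call begins.
- hand_in(): hands the job in; it is judged then, once.
The state is a dict: "clock": time; "joint_pos": joint angles; "qvel": joint speeds; "tau": joint torques, N m; "tcp_pos": TCP position; "orientation": TCP orientation; "wrist_force": force on the tool from outside, world axes, zero at the start; "ft_torque": the same for the moment, N m; "finger_gap": finger opening in m; "grip_force": force on a finger pad.
Only numpy, scipy, OpenCV 4.12 (cv2) and the standard library are available. Lean on these libraries where they do the work, as an engineer would, in place of code of your own. Each camera call takes 0.05 s, during which the arm holds its last target. There are 200 camera calls.

TASK

First start the fume extraction: push the red-tipped wobble stick on the yellow switch box sideways, along the box's long side, to a lean of about 30 degrees so that it trips, and let it spring back. Then take the teal lid off the white jar: it is loose but has a bayonet that lets it off at only one hidden angle, so turn it counterclockwise (seen from above) little by little by its grip bar, trying a gentle lift each time until it comes free, without wrenching it. Set the lid down gently, flat with the grip bar up, inside the steel tray, and leave the bottle, beaker and small jar where they stand.

Things in the scene. Friction and masses are not known exactly. Their poses are not given: they have to be found in the camera images.
- jar: white round jar, 90 mm across, blue band, fixed in a black holder 120 mm across, 24 mm high. Origin: on its axis at the table; z up. Shoulder at 84 mm. The lid hides a bayonet neck, on whose rim (108 mm above the table) the lid rests. Away from the release angle the lid stops hard after 2 to 3 mm of lift; within about 0.15 rad of it, it lifts straight out.
- lid: teal lid, 73 mm across, skirt 20 mm deep, top plate 4 mm, about 0.12 kg, loose on the jar with 2 mm sideways play. Origin: on its axis at the skirt's lower edge, 88 mm above the table on the jar; z up. Turns freely with no click or stop, but lifts off only at a hidden release angle, different each time, 0.4 to 1.4 rad counterclockwise (from above) of its start.
- lid_bar (a point): centre of the grip bar on the middle of the lid, 37 mm above the lid's origin; axes as the lid's. The bar is 50 mm long (lid's x), 14 mm wide (lid's y), 26 mm high: from 24 to 50 mm above the lid's origin.
- switchbox: yellow switch box of the fume extraction, 80 mm (its x) by 110 mm (its y), 45 mm high, fixed, with a black collar 40 mm across and a black cable gland 50 mm out of its +y end. Origin: centre of its underside, z up. The wobble stick rises from its centre.
- stick_tip (a point): centre of the red ball (22 mm across) on the wobble stick: 144 mm above the table when upright. The stick is a steel rod 8 mm across, hinged 50 mm above the table over the box's centre, so the ball is 94 mm from the hinge.
- wobble (a joint): lean of the wobble stick in rad: 0 upright; positive leans towards the box's -y, negative towards its +y; it swings only in that plane, to 0.85 either way. The extraction trips at 0.42 either way. A spring of 0.6 N m/rad stands it up again (about 3.5 N at the ball to hold 30 degrees).
- tray: square steel tray, 160 mm by 160 mm outside, 16 mm high, walls and floor 3 mm, fixed. Origin: centre of its underside; sides along its x and y.
- amber: bystander: amber glass bottle with white cap, 60 mm across, 115 mm high; origin centre of its underside
- beaker: bystander: glass beaker, 68 mm across, 85 mm high; origin centre of its underside
- smalljar: bystander: white jar with a red cap, 64 mm across, 85 mm high; origin centre of its underside
Mind the look-alikes: they are no part of the job. Several things have the shape of the switchbox; the one meant has the colours described above.

How it is judged:
By the outcome, as a careful person would: the job done as asked, in the order asked, and still so for the second after the job is handed in, with the robot touching nothing.
It also fails if it takes over 67 s, if anything falls off the work surface, if the arm or the gripper's body presses on something with over 40 N, if the wrist force passes 120 N, or if a joint passes its speed limit or range.

## Working session

There is one attempt and no reset: what is moved stays moved. The work goes in short steps, Python scripts to look and compute and a tool call to move; the robot and the scene stay as the last step left them, time stands still between calls to the robot, and variables do not carry over. Pictures are saved under pics/ and viewed, at most 10 in all, crops included, and the job is handed in when it is done.

Besides the shell and the picture viewer there is one more tool, called after "Emit:" by a JSON object that holds its "op" and its "data", one argument or row to a line. step_arm: Moves the arm, as the interface text tells. Its arguments: {"type":"object","properties":{"deltas":{"type":"array","items":{"type":"array","items":{"type":"number"}}},"newtons":{"type":"number"}},"required":["deltas"]}

```bash
mkdir -p pics; ls
python3 - <<'E'
from workcell import *
import cv2,numpy as np
s=get_state();print({k:np.round(v,3).tolist() for k,v in s.items()})
for n in("scene","top"):
    c=read_camera(n);cv2.imwrite(f"pics/{n}0.png",c["image"][:,:,::-1]);np.savez(f"{n}0.npz",**c)
    print(n,c["K"].round(1).tolist(),c["dist_coeffs"],c["world_from_camera"].round(3).tolist())
E
```

```text
pics
{'clock': 0.0, 'joint_pos': [0.997, 0.314, 0.045, 1.304, -0.0, 1.431], 'qvel': [0.0, 0.0, 0.0, -0.0, 0.001, -0.0], 'tau': [0.003, -48.063, 29.853, 0.019, 0.0, 0.0], 'tcp_pos': [0.241, 0.521, 0.23], 'orientation': [-0.0, 0.215, 0.977, -0.001], 'wrist_force': [0.456, 0.049, -0.454], 'ft_torque': [-0.0, -0.028, 0.01], 'grip_force': 0.0, 'finger_gap': 0.085}
scene [[434.6, 0.0, 322.3], [0.0, 434.6, 236.7], [0.0, 0.0, 1.0]] [-0.04204185  0.          0.          0.          0.        ] [[0.522, 0.481, -0.705, 1.153], [0.853, -0.312, 0.419, -0.364], [-0.018, -0.819, -0.573, 0.614], [0.0, 0.0, 0.0, 1.0]]
top [[459.9, 0.0, 322.8], [0.0, 459.9, 238.2], [0.0, 0.0, 1.0]] [0.03400616 0.         0.         0.         0.        ] [[0.029, -0.997, 0.072, 0.487], [-0.999, -0.03, -0.016, 0.007], [0.018, -0.071, -0.997, 1.01], [0.0, 0.0, 0.0, 1.0]]
```

View pics/top0.png

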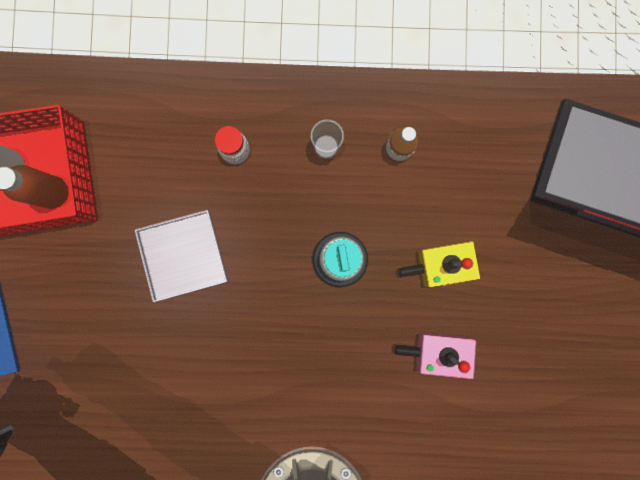

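View pics/scene0.png

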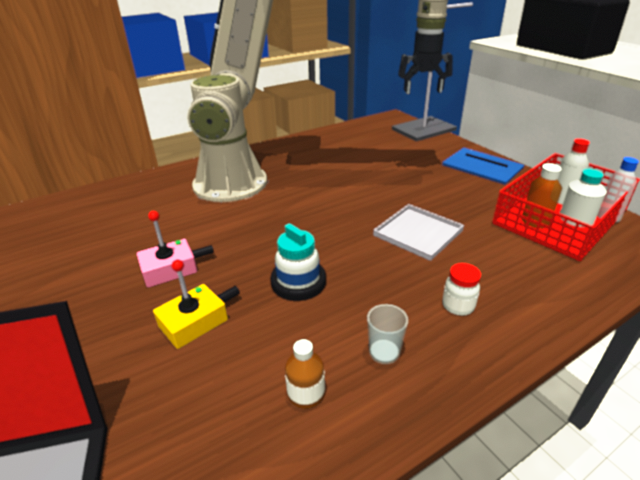

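The top view shows the yellow box at about (450,265) with its ball at (467,264) and gland at (411,271). The jar and lid are at (341,259), with the grip bar running roughly along image rows, and the tray is at (181,256). The pink box at (448,356) is the decoy.

```bash
cat > h.py <<'E'
import cv2,numpy as np
def cloud(c):
    K,d,T,z=c["K"],c["dist_coeffs"],c["world_from_camera"],c["z_map"]
    v,u=np.mgrid[:480,:640]
    p=cv2.undistortPoints(np.stack([u,v],-1).reshape(-1,1,2).astype(np.float64),K,d).reshape(480,640,2)
    P=np.dstack([p*z[...,None],z])@T[:3,:3].T+T[:3,3]
    P[z==0]=np.nan
    return P
def hsv(c): return cv2.cvtColor(c["image"],cv2.COLOR_RGB2HSV)
def sel(c,lo,hi):
    return cv2.inRange(hsv(c),lo,hi)>0
def rect(p):
    (cx,cy),(w,h),a=cv2.minAreaRect((p[:,:2]*1000).astype(np.float32)); return np.round([cx,cy,w,h,a],1)
E
python3 - <<'E'
from h import *
for n in("top","scene"):
    c=dict(np.load(n+"0.npz"));P=cloud(c);z=P[...,2]
    near=lambda x,y,r:np.hypot(P[...,0]-x,P[...,1]-y)<r
    teal=sel(c,(80,100,60),(98,255,255))&near(.45,-.04,.1)
    red=sel(c,(0,150,80),(8,255,255))|sel(c,(172,150,80),(180,255,255))
    yel=sel(c,(24,120,90),(34,255,255))
    R=red&near(.43,-.3,.07)&(z>.1)
    print(n,"ball",P[R].mean(0),np.nanmax(P[R],0),R.sum())
    Y=yel&near(.43,-.27,.12)&(abs(z-.045)<.006); print("box top",rect(P[Y]),np.median(z[Y]),Y.sum())
    b=teal&(z>.128);print("bar",rect(P[b]),np.median(z[b]),b.sum())
    l=teal&(abs(z-.112)<.005);print("lid",rect(P[l]),cv2.minEnclosingCircle((P[l][:,:2]*1000).astype(np.float32)),np.median(z[l]))
    W=near(.45,.31,.14)&(z>.008)&(z<.03);print("tray rim",rect(P[W]),W.sum())
    g=near(.41,-.18,.06)&(z>.012)&(z<.08)&(hsv(c)[...,2]<60);print("gland",P[g].mean(0),g.sum())
    for k,x,y in(("amber",.69,-.17),("beaker",.69,-.02),("sj",.68,.18)):
        m=near(x,y,.08)&(z>.07);print(k,np.nanmean(P[m],0),m.sum())
E
```

```text
<stdin>:9: RuntimeWarning: Mean of empty slice.
  ret = um.true_divide(
Traceback (most recent call last):
ValueError: zero-size array to reduction operation fmax which has no identity
```

Run:
```python
from h import *
c=dict(np.load("top0.npz"));P=cloud(c);H=hsv(c)
for v,u in((264,467),(264,435),(259,341),(245,330),(256,181),(135,405),(138,327),(138,228),(271,411),(254,452)): print(u,v,P[v,u].round(3),H[v,u])
```

```text
467 264 [ 0.508 -0.276  0.154] [  2 188 229]
435 264 [ 0.509 -0.245  0.046] [ 30 177 229]
341 259 [ 0.511 -0.042  0.139] [ 88 150 207]
330 245 [ 0.538 -0.021  0.114] [ 87 144 213]
181 256 [0.511 0.296 0.009] [160   7 221]
405 135 [ 0.761 -0.164  0.116] [110   3 232]
327 138 [ 0.783 -0.011  0.005] [  8  12 169]
228 138 [0.752 0.191 0.085] [  1 189 227]
411 271 [ 0.493 -0.197  0.035] [13 26 68]
452 254 [ 0.531 -0.281  0.045] [ 29 177 220]
```

```bash
cat > m.py <<'E'
from h import *
import warnings;warnings.simplefilter("ignore")
for n in("top","scene"):
    c=dict(np.load(n+"0.npz"));P=cloud(c);z=P[...,2]
    near=lambda x,y,r:np.hypot(P[...,0]-x,P[...,1]-y)<r
    teal=sel(c,(80,80,60),(98,255,255))&near(.51,-.042,.1)
    red=sel(c,(0,150,80),(8,255,255))|sel(c,(172,150,80),(180,255,255))
    yel=sel(c,(24,120,60),(34,255,255))
    R=red&near(.508,-.276,.05)&(z>.1)
    Q=P[R];A=np.c_[2*Q,np.ones(len(Q))];s=np.linalg.lstsq(A,(Q**2).sum(1),rcond=None)[0] if len(Q)>4 else 0
    print(n,"ball",Q.mean(0),np.nanmax(Q,0),R.sum(),"sphere",s)
    Y=yel&near(.51,-.27,.12)&(abs(z-.045)<.006); print("box top",rect(P[Y]),np.median(z[Y]),Y.sum())
    b=teal&(z>.132);print("bar",rect(P[b]),np.median(z[b]),b.sum())
    l=teal&(abs(z-.112)<.006);print("lid",cv2.minEnclosingCircle((P[l][:,:2]*1000).astype(np.float32)),np.median(z[l]))
    W=near(.51,.30,.13)&(z>.011)&(z<.03);print("tray rim",rect(P[W]),W.sum())
    W=near(.51,.30,.13)&(z>.011 if 0 else z>-1)&sel(c,(0,0,150),(180,30,255));print("tray all",rect(P[W]),W.sum())
    g=near(.493,-.197,.03)&(z>.012)&(z<.08)&(H[...,2]<80 if 0 else hsv(c)[...,2]<80);print("gland",P[g].mean(0),g.sum())
    for k,x,y in(("amber",.75,-.164),("beaker",.76,-.02),("sj",.75,.18)):
        m=near(x,y,.07)&(z>.07);print(k,np.nanmean(P[m],0),m.sum())
E
python3 m.py
```

```text
top ball [ 0.51009624 -0.2755184   0.15384532] [ 0.51771465 -0.26746121  0.15987167] 83 sphere [ 0.50998171 -0.27710687  0.14919679 -0.35905704]
box top [ 510.2 -278.5   78.8  109.2   11.2] 0.04656418896190828 1445
bar [513.9 -45.9  49.1  13.9  11.6] 0.1394081014135108 193
lid ((514.5491333007812, -46.34158706665039), 36.94588088989258) 0.11350259207212532
tray rim [511.7 295.9 159.9 161.8  17.2] 566
tray all [513.8 296.6 164.6 161.6  17.5] 5478
gland [ 0.49436193 -0.19821782  0.03093252] 232
amber [ 0.75783018 -0.16670436  0.09191137] 668
beaker [ 0.7697071  -0.00881988  0.0817492 ] 300
sj [0.74726377 0.18936364 0.0860293 ] 651
scene ball [ 0.51588332 -0.27981887  0.14781748] [ 0.52290552 -0.26888657  0.155493  ] 111 sphere [ 0.51182527 -0.27931847  0.14472289 -0.36084367]
box top [ 510.8 -279.3   80.9  110.    12.4] 0.044166277529259945 1393
bar [515.3 -47.2  49.9  15.4  12.4] 0.13722063897099668 137
lid ((515.4683227539062, -48.63117599487305), 37.71467590332031) 0.11177362661094914
tray rim [511.1 294.6 161.9 167.7  17.1] 452
tray all [511.9 293.9 160.2 165.6  17.4] 2315
gland [ 0.49902749 -0.19523251  0.02718593] 185
amber [ 0.77377396 -0.17576248  0.09095057] 1096
beaker [ 0.76408304 -0.00950609  0.0791638 ] 592
sj [0.75224803 0.18438108 0.08263476] 615
```

Emit:
{"op": "step_arm", "data": {
  "deltas": [
    [30,-40,0,0,0,7.3,-1],
    [30,-40,0,0,0,7.3,-1],
    [30,-40,0,0,0,7.3,-1],
    [30,-40,0,0,0,7.3,-1],
    [30,-40,0,0,0,7.3,-1]
  ]
}}

```text
clock: 0.6
tcp_pos: [0.3904, 0.3227, 0.231]
orientation: [-0.0, -0.1, 0.995, -0.0]
wrist_force: [0.6, 0.6, -0.1]
finger_gap: 0.0125
grip_force: 0.0
```

Emit:
{"op": "step_arm", "data": {
  "deltas": [
    [20,-45,0,0,0,0,-1],
    [20,-45,0,0,0,0,-1],
    [20,-45,0,0,0,0,-1],
    [20,-45,0,0,0,0,-1],
    [20,-45,0,0,0,0,-1]
  ]
}}

```text
clock: 1.1
tcp_pos: [0.4901, 0.0975, 0.2311]
orientation: [-0.0, -0.097, 0.995, 0.0]
wrist_force: [0.4, 0.4, 0.2]
finger_gap: -0.0001
grip_force: 0.0
```

Emit:
{"op": "step_arm", "data": {
  "deltas": [
    [0,-45,0,0,0,0,-1],
    [0,-45,0,0,0,0,-1],
    [0,-45,0,0,0,0,-1],
    [0,-45,0,0,0,0,-1],
    [0,-45,0,0,0,0,-1]
  ]
}}

```text
clock: 1.6
tcp_pos: [0.4893, -0.1273, 0.231]
orientation: [-0.0, -0.097, 0.995, 0.0]
wrist_force: [0.3, 1.0, 0.2]
finger_gap: -0.0
grip_force: 0.0
```

Emit:
{"op": "step_arm", "data": {
  "deltas": [
    [0,-45,0,0,0,0,-1],
    [0,-30,0,0,0,0,-1],
    [0,0,0,0,0,0,-1],
    [0,0,0,0,0,0,-1]
  ]
}}

```text
clock: 2.0
tcp_pos: [0.4894, -0.2008, 0.2307]
orientation: [-0.001, -0.096, 0.995, 0.001]
wrist_force: [-0.6, 0.4, -0.2]
finger_gap: -0.0
grip_force: 0.0
```

Emit:
{"op": "step_arm", "data": {
  "deltas": [
    [2,0,-40,0,0,0,-1],
    [3,1,-40,0,0,0,-1],
    [0,0,-28,0,0,0,-1],
    [0,0,0,0,0,0,-1]
  ]
}}

```text
clock: 2.4
tcp_pos: [0.4919, -0.196, 0.1194]
orientation: [-0.003, -0.098, 0.995, 0.003]
wrist_force: [-0.9, 0.4, 0.7]
finger_gap: -0.0002
grip_force: 0.0
```

Emit:
{"op": "step_arm", "data": {
  "deltas": [
    [5,-25,0,0,0,0,-1],
    [4,-20,0,0,0,0,-1],
    [3,-15,0,0,0,0,-1],
    [2,-10,0,0,0,0,-1],
    [2,-10,0,0,0,0,-1]
  ]
}}

```text
clock: 2.9
tcp_pos: [0.5113, -0.2793, 0.1241]
orientation: [0.0, -0.098, 0.995, 0.0]
wrist_force: [0.0, 2.5, -0.6]
finger_gap: 0.0001
grip_force: 1.2
```

Emit:
{"op": "step_arm", "data": {
  "deltas": [
    [2,-10,0,0,0,0,-1],
    [2,-10,0,0,0,0,-1],
    [0,0,0,0,0,0,-1]
  ]
}}

```text
clock: 3.2
tcp_pos: [0.5144, -0.2998, 0.1226]
orientation: [-0.001, -0.097, 0.995, 0.001]
wrist_force: [-1.2, 3.8, -1.0]
finger_gap: 0.0002
grip_force: 1.8
```

```bash
cat > ball.py <<'E'
from workcell import *
from h import *
import sys
for n in("top","scene"):
    c=read_camera(n);P=cloud(c);z=P[...,2]
    R=(sel(c,(0,150,60),(8,255,255))|sel(c,(172,150,60),(180,255,255)))&(np.hypot(P[...,0]-.52,P[...,1]+.3)<.08)&(z>.09)
    print(n,P[R].mean(0).round(4),R.sum())
    cv2.imwrite(f"pics/{n}{sys.argv[1]}.png",c["image"][:,:,::-1])
s=get_state();print(s["tcp_pos"].round(4) if hasattr(s["tcp_pos"],"round") else s["tcp_pos"],s["wrist_force"])
E
python3 ball.py push
```

```text
top [nan nan nan] 0
scene [ 0.5244 -0.3241  0.1362] 138
[ 0.5143 -0.2992  0.1229] [-1.10524536  3.97021924 -1.51759361]ball.py:7: RuntimeWarning: Mean of empty slice.
  print(n,P[R].mean(0).round(4),R.sum())
  ret = um.true_divide(
```

The ball has moved about 45 mm, a lean of about 0.50 rad, with 3.8 N at the wrist, so the switch has tripped. I'll back off now.

Emit:
{"op": "step_arm", "data": {
  "deltas": [
    [-3,15,0,0,0,0,-1],
    [-3,15,0,0,0,0,-1],
    [-3,15,0,0,0,0,-1],
    [-4,20,0,0,0,0,-1],
    [-5,25,0,0,0,0,-1]
  ]
}}

```text
clock: 3.8
tcp_pos: [0.497, -0.2085, 0.1239]
orientation: [0.001, -0.097, 0.995, -0.001]
wrist_force: [-0.2, 0.1, 0.9]
finger_gap: 0.0003
grip_force: 0.0
```

Emit:
{"op": "step_arm", "data": {
  "deltas": [
    [0,0,40,0,0,0,0],
    [0,0,45,0,0,0,0],
    [0,0,40,0,0,0,0],
    [0,0,0,0,0,0,0],
    [0,0,0,0,0,0,0]
  ]
}}

```text
clock: 4.3
tcp_pos: [0.4975, -0.2091, 0.2499]
orientation: [0.002, -0.098, 0.995, -0.001]
wrist_force: [-0.1, 0.1, 0.3]
finger_gap: 0.0427
grip_force: 0.0
```

```bash
python3 ball.py back
```

```text
top [nan nan nan] 0
scene [ 0.5159 -0.2798  0.1478] 111
[ 0.4963 -0.2086  0.2475] [-0.38943629 -0.44256282 -1.30455922]ball.py:7: RuntimeWarning: Mean of empty slice.
  print(n,P[R].mean(0).round(4),R.sum())
  ret = um.true_divide(
```

```bash
python3 -c "
import workcell;print(getattr(workcell,'grasp_offset',None),[k for k in dir(workcell) if k[0]!='_'])"
```

```text
0.0187 ['MotionError', 'get_state', 'grasp_offset', 'hand_in', 'read_camera']
```

Emit:
{"op": "step_arm", "data": {
  "deltas": [
    [4,40,0,0,0,0.3,0.2],
    [4,40,0,0,0,0.3,0.2],
    [4,40,0,0,0,0.3,0.2],
    [5,42,-20,0,0,0,0.2],
    [0,0,-20,0,0,0,0.2]
  ]
}}

```text
clock: 4.9
tcp_pos: [0.5131, -0.0429, 0.2067]
orientation: [-0.001, -0.108, 0.994, 0.001]
wrist_force: [0.5, -1.5, -0.6]
finger_gap: 0.0511
grip_force: 0.0
```

Emit:
{"op": "step_arm", "data": {
  "deltas": [
    [0,0,-30,0,0,0,0.2],
    [0,0,0,0,0,0,0.2],
    [0,0,0,0,0,0,0.2]
  ]
}}

```text
clock: 5.2
tcp_pos: [0.5126, -0.0472, 0.1772]
orientation: [-0.002, -0.105, 0.994, 0.001]
wrist_force: [-0.6, -0.1, 0.7]
finger_gap: 0.0514
grip_force: 0.0
```

Emit:
{"op": "step_arm", "data": {
  "deltas": [
    [2,0.5,-25,0,0,0,0.2],
    [0,0,-20,0,0,0,0.2],
    [0,0,-10,0,0,0,0.0],
    [0,0,-6,0,0,0,-0.2],
    [0,0,0,0,0,0,-0.3]
  ],
  "newtons": 30
}}

```text
clock: 5.7
tcp_pos: [0.5159, -0.0473, 0.1175]
orientation: [-0.0, -0.105, 0.994, 0.0]
wrist_force: [-0.5, -0.6, -0.2]
finger_gap: 0.0297
grip_force: 0.0
```

Run:
```python
from workcell import *
import cv2
cv2.imwrite("pics/w1.png",read_camera("wrist")["image"][:,:,::-1]);s=get_state();print(s["tcp_pos"],s["wrist_force"],s["finger_gap"])
```

```text
[ 0.51631054 -0.04735194  0.11802571] [ 0.84640972 -0.41182449 -0.35203256] 0.030195729369371985
```

View pics/w1.png

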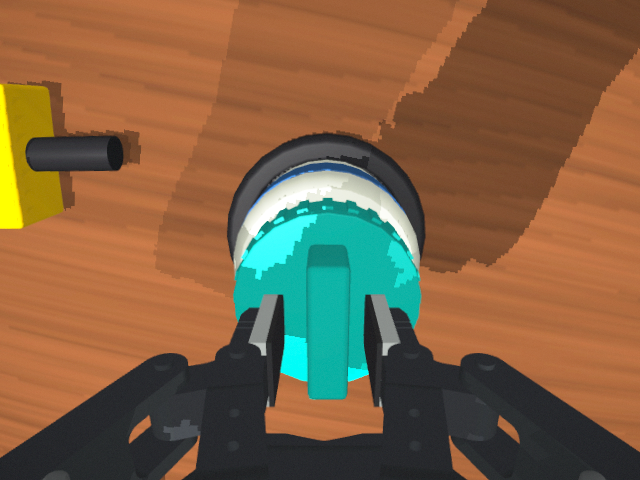

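The bar at column 328 sits centred between the pads at columns 275 and 375, and is aligned with them. I'll close.

Emit:
{"op": "step_arm", "data": {
  "deltas": [
    [0,0,0,0,0,0,-0.6],
    [0,0,0,0,0,0,-1],
    [0,0,0,0,0,0,-1],
    [0,0,0,0,0,0,-1],
    [0,0,0,0,0,0,-1]
  ],
  "newtons": 30
}}

```text
clock: 6.25
tcp_pos: [0.5167, -0.0472, 0.1185]
orientation: [0.001, -0.105, 0.994, -0.0]
wrist_force: [-1.5, -0.4, 5.6]
finger_gap: 0.013
grip_force: 33.7
```

Emit:
{"op": "step_arm", "data": {
  "deltas": [
    [0,0,0,0,0,4,-1],
    [0,0,0,0,0,5,-1],
    [0,0,0,0,0,5,-1],
    [0,0,0,0,0,5,-1],
    [0,0,0,0,0,0,-1]
  ]
}}

```text
clock: 6.75
tcp_pos: [0.5168, -0.0471, 0.1185]
orientation: [0.001, -0.269, 0.963, -0.0]
wrist_force: [0.4, 0.0, 6.0]
finger_gap: 0.0133
grip_force: 33.6
```

Emit:
{"op": "step_arm", "data": {
  "deltas": [
    [0,0,1,0,0,0,-1],
    [0,0,1,0,0,0,-1],
    [0,0,0,0,0,0,-1]
  ]
}}

```text
clock: 7.05
tcp_pos: [0.5156, -0.047, 0.1191]
orientation: [-0.0, -0.268, 0.963, 0.0]
wrist_force: [0.1, -0.3, -1.1]
finger_gap: 0.0134
grip_force: 32.7
```

Emit:
{"op": "step_arm", "data": {
  "deltas": [
    [0,0,1,0,0,0,-1],
    [0,0,1,0,0,0,-1],
    [0,0,0,0,0,0,-1]
  ]
}}

```text
clock: 7.35
tcp_pos: [0.5156, -0.047, 0.121]
orientation: [-0.0, -0.268, 0.963, 0.0]
wrist_force: [0.4, 0.3, -3.3]
finger_gap: 0.013
grip_force: 32.5
```

Emit:
{"op": "step_arm", "data": {
  "deltas": [
    [0,0,1,0,0,0,-1],
    [0,0,0,0,0,0,-1]
  ]
}}

```text
clock: 7.55
tcp_pos: [0.5155, -0.047, 0.1211]
orientation: [-0.001, -0.268, 0.963, 0.0]
wrist_force: [3.1, -0.7, -13.4]
finger_gap: 0.0132
grip_force: 31.1
```

Emit:
{"op": "step_arm", "data": {
  "deltas": [
    [0,0,-3,0,0,0,-1],
    [0,0,0,0,0,6,-1],
    [0,0,0,0,0,5.5,-1],
    [0,0,0,0,0,0,-1]
  ]
}}

```text
clock: 7.95
tcp_pos: [0.5161, -0.047, 0.12]
orientation: [0.0, -0.363, 0.932, -0.0]
wrist_force: [-0.5, -0.1, -0.3]
finger_gap: 0.0131
grip_force: 32.7
```

Emit:
{"op": "step_arm", "data": {
  "deltas": [
    [0,0,1,0,0,0,-1],
    [0,0,1,0,0,0,-1],
    [0,0,0.8,0,0,0,-1],
    [0,0,0,0,0,0,-1]
  ]
}}

```text
clock: 8.35
tcp_pos: [0.5159, -0.0471, 0.1211]
orientation: [-0.0, -0.363, 0.932, 0.0]
wrist_force: [4.1, -1.6, -14.8]
finger_gap: 0.0136
grip_force: 30.9
```

Emit:
{"op": "step_arm", "data": {
  "deltas": [
    [0,0,-2.8,0,0,0,-1],
    [0,0,0,0,0,6,-1],
    [0,0,0,0,0,5.5,-1],
    [0,0,0,0,0,0,-1]
  ]
}}

```text
clock: 8.75
tcp_pos: [0.5155, -0.0466, 0.12]
orientation: [0.0, -0.455, 0.891, 0.0]
wrist_force: [-1.0, 1.5, -0.6]
finger_gap: 0.0136
grip_force: 32.8
```

Emit:
{"op": "step_arm", "data": {
  "deltas": [
    [0,0,1,0,0,0,-1],
    [0,0,1,0,0,0,-1],
    [0,0,0.5,0,0,0,-1],
    [0,0,0,0,0,0,-1]
  ]
}}

```text
clock: 9.15
tcp_pos: [0.5154, -0.0467, 0.1211]
orientation: [-0.0, -0.454, 0.891, 0.001]
wrist_force: [0.6, 2.5, -9.3]
finger_gap: 0.0136
grip_force: 31.6
```

Still stopped at 0.73 rad.

Emit:
{"op": "step_arm", "data": {
  "deltas": [
    [0,0,-2.5,0,0,0,-1],
    [0,0,0,0,0,6,-1],
    [0,0,0,0,0,5.5,-1],
    [0,0,0,0,0,0,-1]
  ]
}}

```text
clock: 9.55
tcp_pos: [0.516, -0.0464, 0.1198]
orientation: [0.001, -0.542, 0.84, 0.0]
wrist_force: [-2.1, 4.5, -0.3]
finger_gap: 0.0134
grip_force: 32.8
```

Emit:
{"op": "step_arm", "data": {
  "deltas": [
    [0,0,1,0,0,0,-1],
    [0,0,1,0,0,0,-1],
    [0,0,0.5,0,0,0,-1],
    [0,0,0,0,0,0,-1]
  ]
}}

```text
clock: 9.95
tcp_pos: [0.5154, -0.0467, 0.1211]
orientation: [-0.0, -0.541, 0.841, 0.001]
wrist_force: [-0.1, 5.3, -7.7]
finger_gap: 0.013
grip_force: 31.7
```

Emit:
{"op": "step_arm", "data": {
  "deltas": [
    [0,0.6,-2.5,0,0,0,-1],
    [0,0.3,0,0,0,6,-1],
    [0,0,0,0,0,5.5,-1],
    [0,0,0,0,0,0,-1]
  ]
}}

```text
clock: 10.35
tcp_pos: [0.5156, -0.0459, 0.1197]
orientation: [-0.0, -0.624, 0.782, 0.0]
wrist_force: [-3.2, 5.6, 0.0]
finger_gap: 0.0131
grip_force: 32.8
```

Emit:
{"op": "step_arm", "data": {
  "deltas": [
    [0,0,1,0,0,0,-1],
    [0,0,1,0,0,0,-1],
    [0,0,0.5,0,0,0,-1],
    [0,0,0,0,0,0,-1]
  ]
}}

```text
clock: 10.75
tcp_pos: [0.5152, -0.0461, 0.1213]
orientation: [-0.001, -0.623, 0.782, 0.001]
wrist_force: [-3.4, 3.9, -7.2]
finger_gap: 0.0132
grip_force: 31.9
```

Emit:
{"op": "step_arm", "data": {
  "deltas": [
    [-0.5,0.6,-2.5,0,0,0,-1],
    [-0.3,0.3,0,0,0,6,-1],
    [0,0,0,0,0,5.5,-1],
    [0,0,0,0,0,0,-1]
  ]
}}

```text
clock: 11.15
tcp_pos: [0.5155, -0.0453, 0.12]
orientation: [0.0, -0.699, 0.715, -0.001]
wrist_force: [-2.4, 3.6, -0.5]
finger_gap: 0.0133
grip_force: 32.7
```

Emit:
{"op": "step_arm", "data": {
  "deltas": [
    [0,0,1,0,0,0,-1],
    [0,0,1,0,0,0,-1],
    [0,0,0.5,0,0,0,-1],
    [0,0,0,0,0,0,-1]
  ]
}}

```text
clock: 11.55
tcp_pos: [0.5153, -0.0454, 0.122]
orientation: [0.0, -0.698, 0.716, -0.0]
wrist_force: [-2.2, 2.5, -2.0]
finger_gap: 0.0133
grip_force: 32.6
```

Emit:
{"op": "step_arm", "data": {
  "deltas": [
    [0,0,0.7,0,0,0,-1],
    [0,0,0.7,0,0,0,-1],
    [0,0,0,0,0,0,-1]
  ]
}}

```text
clock: 11.85
tcp_pos: [0.5153, -0.0454, 0.1234]
orientation: [-0.0, -0.698, 0.716, -0.0]
wrist_force: [-2.9, 2.3, -2.2]
finger_gap: 0.0134
grip_force: 32.6
```

It's free at about 1.34 rad. I'll lift it straight out.

Emit:
{"op": "step_arm", "data": {
  "deltas": [
    [-0.3,0.3,2,0,0,0,-1],
    [0,0,3,0,0,0,-1],
    [0,0,3,0,0,0,-1],
    [0,0,4,0,0,0,-1]
  ]
}}

```text
clock: 12.25
tcp_pos: [0.5155, -0.0454, 0.1359]
orientation: [0.0, -0.698, 0.716, -0.001]
wrist_force: [0.7, 0.2, -1.6]
finger_gap: 0.013
grip_force: 32.7
```

Emit:
{"op": "step_arm", "data": {
  "deltas": [
    [0,0,5,0,0,0,-1],
    [0,0,6,0,0,0,-1],
    [0,0,8,0,0,0,-1],
    [0,0,10,0,0,0,-1],
    [0,0,10,0,0,0,-1]
  ]
}}

```text
clock: 12.75
tcp_pos: [0.515, -0.045, 0.1753]
orientation: [0.0, -0.698, 0.716, -0.0]
wrist_force: [0.9, -0.5, -1.4]
finger_gap: 0.013
grip_force: 32.7
```

Emit:
{"op": "step_arm", "data": {
  "deltas": [
    [0,10,15,0,0,0,-1],
    [0,20,10,0,0,0,-1],
    [0,30,0,0,0,0,-1],
    [0,35,0,0,0,0,-1],
    [0,35,0,0,0,0,-1]
  ]
}}

```text
clock: 13.25
tcp_pos: [0.5151, 0.086, 0.2002]
orientation: [0.0, -0.698, 0.716, -0.0]
wrist_force: [0.6, 0.8, -2.3]
finger_gap: 0.0133
grip_force: 32.7
```

Emit:
{"op": "step_arm", "data": {
  "deltas": [
    [0,35,0,0,0,0,-1],
    [0,35,0,0,0,0,-1],
    [0,35,0,0,0,0,-1],
    [0,35,0,0,0,0,-1],
    [0,30,0,0,0,0,-1]
  ]
}}

```text
clock: 13.75
tcp_pos: [0.5148, 0.2569, 0.2]
orientation: [0.0, -0.698, 0.716, -0.0]
wrist_force: [0.2, 0.5, -1.3]
finger_gap: 0.0137
grip_force: 32.7
```

Emit:
{"op": "step_arm", "data": {
  "deltas": [
    [-2,20,0,0,0,0,-1],
    [-1,12,-10,0,0,0,-1],
    [0,6,-25,0,0,0,-1],
    [0,2,-25,0,0,0,-1],
    [0,0,0,0,0,0,-1]
  ]
}}

```text
clock: 14.25
tcp_pos: [0.5092, 0.2939, 0.1354]
orientation: [-0.003, -0.698, 0.716, 0.001]
wrist_force: [-0.2, -0.1, -2.1]
finger_gap: 0.0134
grip_force: 32.6
```

```bash
cat > lid.py <<'E'
from workcell import *
from h import *
import sys
for n in("top","scene"):
    c=read_camera(n);P=cloud(c);z=P[...,2]
    m=sel(c,(80,80,40),(98,255,255))&(np.hypot(P[...,0]-.51,P[...,1]-.3)<.12)
    q=P[m];print(n,m.sum(),np.nanmin(q,0).round(3),np.nanmax(q,0).round(3))
    cv2.imwrite(f"pics/{n}{sys.argv[1]}.png",c["image"][:,:,::-1])
s=get_state();print(s["tcp_pos"],s["wrist_force"],s["joint_pos"])
E
python3 lid.py A
```

```text
top 799 [0.475 0.253 0.113] [0.547 0.303 0.272]
scene 619 [0.475 0.252 0.108] [0.549 0.323 0.164]
[0.51139468 0.29443736 0.13902853] [ 0.42695547 -0.37299898  0.0116425 ] [ 3.86494664e-01  3.84597701e-01 -8.08186993e-02  1.10713191e+00
 -1.62037954e-04 -1.15884760e+00]
```

View pics/sceneA.png

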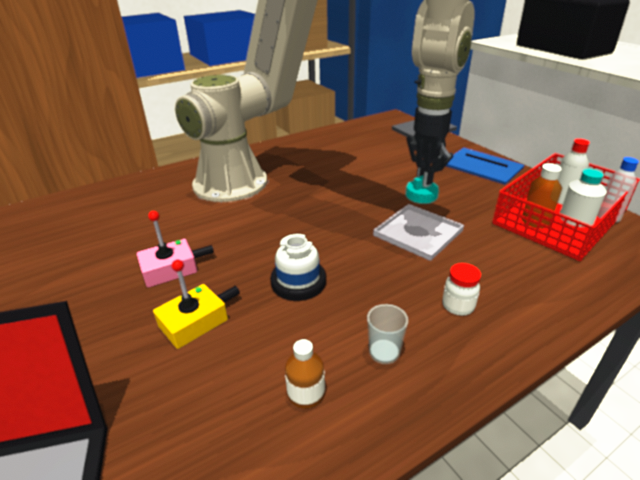

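The lid at (422,190) is held level over the tray, the jar is open, and the bystanders haven't moved. I'll lower it.

Emit:
{"op": "step_arm", "data": {
  "deltas": [
    [0,0,-25,0,0,0,-1],
    [0,0,-25,0,0,0,-1],
    [0,0,-25,0,0,0,-1],
    [0,0,-14,0,0,0,-1],
    [0,0,-5,0,0,0,-1]
  ]
}}

```text
clock: 14.85
tcp_pos: [0.512, 0.2945, 0.0452]
orientation: [-0.0, -0.698, 0.716, 0.0]
wrist_force: [0.5, 0.5, -0.6]
finger_gap: 0.0129
grip_force: 32.7
```

Emit:
{"op": "step_arm", "data": {
  "deltas": [
    [0,0,-2,0,0,0,-1],
    [0,0,-1.5,0,0,0,-1],
    [0,0,-1.5,0,0,0,-1],
    [0,0,-1,0,0,0,-1],
    [0,0,0,0,0,0,-1]
  ]
}}

```text
clock: 15.35
tcp_pos: [0.512, 0.2952, 0.0396]
orientation: [0.0, -0.698, 0.716, -0.0]
wrist_force: [-0.3, -0.3, -1.6]
finger_gap: 0.0134
grip_force: 32.7
```

Emit:
{"op": "step_arm", "data": {
  "deltas": [
    [0,0,-1,0,0,0,-1],
    [0,0,-1,0,0,0,-1],
    [0,0,-1,0,0,0,-1],
    [0,0,0,0,0,0,-1]
  ]
}}

```text
clock: 15.75
tcp_pos: [0.5116, 0.295, 0.036]
orientation: [-0.0, -0.698, 0.716, 0.0]
wrist_force: [-0.1, 0.5, -1.0]
finger_gap: 0.0129
grip_force: 32.7
```

Emit:
{"op": "step_arm", "data": {
  "deltas": [
    [0,0,-0.7,0,0,0,-1],
    [0,0,-0.7,0,0,0,-1],
    [0,0,0,0,0,0,-1]
  ]
}}

```text
clock: 16.05
tcp_pos: [0.5117, 0.295, 0.0347]
orientation: [-0.0, -0.698, 0.716, 0.0]
wrist_force: [-0.6, -0.1, -2.0]
finger_gap: 0.013
grip_force: 32.7
```

Emit:
{"op": "step_arm", "data": {
  "deltas": [
    [0,0,-0.5,0,0,0,-1],
    [0,0,-0.4,0,0,0,-1],
    [0,0,0,0,0,0,-1]
  ]
}}

```text
clock: 16.35
tcp_pos: [0.5118, 0.295, 0.0339]
orientation: [-0.0, -0.698, 0.716, 0.0]
wrist_force: [0.1, -0.6, -0.4]
finger_gap: 0.0133
grip_force: 32.7
```

Emit:
{"op": "step_arm", "data": {
  "deltas": [
    [0,0,-0.5,0,0,0,-1],
    [0,0,0,0,0,0,-1]
  ]
}}

```text
clock: 16.55
tcp_pos: [0.5119, 0.295, 0.0336]
orientation: [0.0, -0.698, 0.716, -0.0]
wrist_force: [-0.6, -1.1, -0.2]
finger_gap: 0.013
grip_force: 32.8
```

Emit:
{"op": "step_arm", "data": {
  "deltas": [
    [0,0,-0.5,0,0,0,-1],
    [0,0,0,0,0,0,-1]
  ]
}}

```text
clock: 16.75
tcp_pos: [0.5119, 0.295, 0.0335]
orientation: [0.0, -0.698, 0.716, -0.0]
wrist_force: [-1.4, -0.8, 4.2]
finger_gap: 0.0134
grip_force: 33.4
```

The lid is on the floor of the tray. I'll release by opening gradually, then retreat.

Emit:
{"op": "step_arm", "data": {
  "deltas": [
    [0,0,0.3,0,0,0,-0.6],
    [0,0,0,0,0,0,-0.4],
    [0,0,0,0,0,0,-0.2],
    [0,0,0,0,0,0,0],
    [0,0,0,0,0,0,0]
  ]
}}

```text
clock: 17.25
tcp_pos: [0.5118, 0.2951, 0.0331]
orientation: [-0.0, -0.698, 0.716, 0.0]
wrist_force: [0.3, -0.1, 0.7]
finger_gap: 0.0427
grip_force: 0.0
```

Emit:
{"op": "step_arm", "data": {
  "deltas": [
    [0,0,10,0,0,0,0],
    [0,0,20,0,0,0,0],
    [0,0,30,0,0,0,0],
    [0,0,40,0,0,0,0],
    [0,0,40,0,0,0,0]
  ]
}}

```text
clock: 17.75
tcp_pos: [0.5114, 0.2949, 0.1751]
orientation: [-0.0, -0.698, 0.716, 0.0]
wrist_force: [0.6, -0.5, -0.3]
finger_gap: 0.0431
grip_force: 0.0
```

Emit:
{"op": "step_arm", "data": {
  "deltas": [
    [-20,30,20,0,0,0,0],
    [-20,35,0,0,0,0,0],
    [-20,35,0,0,0,0,0],
    [0,30,0,0,0,0,0],
    [0,0,0,0,0,0,0]
  ]
}}

```text
clock: 18.25
tcp_pos: [0.4509, 0.4284, 0.194]
orientation: [0.001, -0.7, 0.714, 0.0]
wrist_force: [0.5, -0.4, 0.7]
finger_gap: 0.0426
grip_force: 0.0
```

```bash
python3 lid.py B; python3 ball.py C
```

```text
top 975 [0.477 0.255 0.002] [0.55  0.333 0.059]
scene 639 [0.45  0.254 0.002] [0.552 0.36  0.055]
[0.45147825 0.42543382 0.19355721] [ 0.14205139 -0.32521288  1.0367982 ] [ 6.26537386e-01  4.13934267e-01  9.98010061e-02  1.25669288e+00
 -3.10534362e-04 -9.20720749e-01]
top [ 0.5101 -0.2757  0.1533] 83
scene [ 0.5159 -0.2798  0.1478] 111
[0.4519 0.4242 0.1934] [ 0.40092119 -0.49709815 -0.50615406]
```

View pics/topB.png

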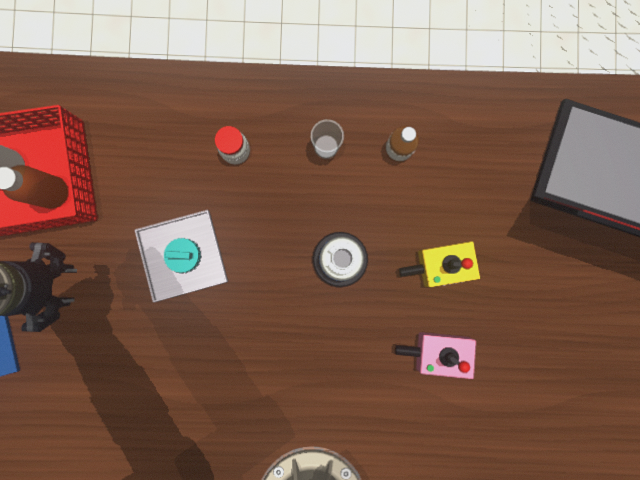

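The lid lies flat with the bar up at (182,256), centred in the tray. The stick is upright, the bystanders haven't moved, and the gripper is clear.

```bash
python3 -c "
from workcell import *
print(hand_in())"
```

```text
the job is handed in; nothing more can be done
None
```

I pushed the stick to a lean of about 0.50 rad (past the 0.42 trip point) and it sprang back, then freed the lid at about 1.34 rad and set it flat, bar up, in the tray; the bystanders stayed put, and the job is handed in at about 18.5 s (no verdict was returned).

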